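# Lay the film shaft in its V-cradle and chock it

## Robot

A 6-joint arm with a two-finger parallel gripper is mounted at the origin on the work surface; the furniture and walls round the work are solid. World frame = base frame: x ahead of the robot, y to its left, z up, the work surface at z = 0. Lengths are in m, angles in rad, forces in N, time in s.
With the tool pointing down it reaches from about 0.225 to 0.875 m from the base axis. Payload 3.4 kg.
Tool frame: the origin (TCP) lies at the very end of the fingers, on their centre line; the grasp point (between the pads) lies 19 mm behind it; z points along the fingers, y is the direction in which the jaws open and shut (so a half turn about z gives the same grasp; the last joint's range is limited). The gripper opens to 85 mm and grips with 20 to 120 N. Pads are 22 mm wide; open, the fingers measure 114 mm over their backs; the gripper's body (76 mm by 85 mm) begins 54 mm behind the grasp point. The pads swing forward as they close: fully open they stand 13 mm farther back than shut.
Start: joints at [1.132, 0.276, 1.505, -0, 1.361, -0.121], TCP at [0.18, 0.546, 0.231] pointing down, gripper open.
Joint ranges: [-2.89, 2.89], [-0.75, 2.08], [0.22, 2.7], [-1.18, 4.32], [0.11, 2.71], [-2.7, 2.7]. Speed limits (rad/s): [2.57, 2.57, 3.14, 3.14, 3.14, 3.14].

## Interface

Orientations are given as a unit quaternion [w, x, y, z].
In Python, from rig import get_state, get_image, calibration, sign_off gives the robot as it stands. The module is installed in compiled form; this text tells all that it offers.
- The arm moves only by the tool drive_tool, never from a script. Its argument "targets" is one flat list of numbers, 7 for each row, row after row: the turn, a rotation vector about the tool's x, y, z in degrees, then the shift along the tool's x, y, z in mm, then the opening, from 0 (shut) to 1 (fully open). In form: [wx, wy, wz, tx, ty, tz, fingers, wx, wy, wz, tx, ty, tz, fingers, ...]. A call has 1 to 12 rows; each row shifts and turns the commanded pose from where the row before left it, along the tool's axes as they then stand; what a row does not reach is not made up. A row lasts 1/8 s, in which the tool goes at most 62.5 mm and 10.7 degrees, less where a joint would pass 70% of its speed; a pose out of reach is approached as far as the arm can. A call is refused whole if a number of a shift passes 62.5 or a number of a turn 10.7, either way. A call with a gripper value outside its range is refused whole. The fingers move at their own pace and stop on an object; "grip_force" is the grip in N (left out, the last holds). Time passes only in rows, so rows that do not move let the fingers close. It gives the time, the measured TCP pose, the force and the opening at its end, in the units of the state.
- get_state(): the state, without advancing time (a new reading comes with each control period).
- get_image(name): name is "side" or "top"; returns the picture (400x640x3 uint8, red, green, blue); there is no depth.
- calibration(name): a dict with "mtx" (3x3 intrinsics, pixels), "distortion" ([k1, k2, p1, p2, k3] as OpenCV has them; the pictures are not rectified), "world_to_cam" (4x4, takes a point from world to camera coordinates). Camera axes: x right, y down, z forward; pixel columns grow to the right and rows downward; lengths in m; the calibration is good to about 2 mm. A picture is of the moment at which its call begins. calibration takes no time and is no camera call.
- sign_off(): hands the job in, once; it reports no verdict.
The state is a dict: "clock": time; "qpos": joint angles; "qd": joint speeds; "effort": joint torques, N m; "position": TCP position; "ee_rot": TCP orientation; "contact_force": force on the tool from outside, world axes, zero at the start; "moment": the same for the moment, N m; "width": finger opening in m.
Only numpy, scipy, OpenCV 4.12 (cv2) and the standard library are available. Lean on these libraries where they do the work, as an engineer would, in place of code of your own. Each camera call takes 0.05 s, during which the arm holds its last target.

## Task

Lay the bare bright metal shaft (not the black rubber-covered roller) along the two V-notches of the blue cradle, centred end to end. Then stand the yellow chock upright, handle up, flat on the cradle's ledges between the shaft and the blue fence at the far side from the robot, lengthwise along the shaft and midway along the cradle, so the shaft cannot roll out. Leave the black roller and the small carton where they are.

Things in the scene. Friction and masses are not known exactly. Their poses are not given: they have to be found in the camera images.
- shaft_center (a point): Centre of the bare bright metal shaft: a loose round bar lying on the table, 32 mm diameter over 176 mm, with a 20 mm diameter, 12 mm long journal at each end (200 mm overall), about 0.5 kg. Its y axis runs along the bar; the centre is 16 mm above the table. It can roll, so x and z may point anywhere round the bar.
- roller_center (a point): Centre of the black rubber-covered roller, a bystander of the same size and shape as the shaft; y along the bar. Leave it alone.
- chock_grip (a point): Grip point of the loose yellow chock, about 0.15 kg: foot 36 (x) by 110 (y) by 26 mm high, with an upright handle rib above its middle, 20 mm thick (x), 60 mm long (y), rising to 84 mm above the underside. The point is inside the rib, 55 mm above the underside. y along the chock, z up; same either way round. Grip the rib across its 20 mm.
- cradle_v (a point): Where the shaft's centre lies when it rests in the V-notches, midway between the bearers; 49.5 mm above the table and 37.5 mm above the plate. y is along the notches (the shaft's direction), x points to the fence, z up.
- cradle_ledge (a point): Middle of the chock's place, at ledge level (40 mm above the table), 40 mm in +x from cradle_v, same axes; the chock's underside rests here. With the shaft in its notches, the shaft's side is at x = -24 mm and the fence's face at x = +24 mm: 48 mm free for the 36 mm foot. The fence is 22 mm high, its face leaning back at about 45 degrees above 10 mm.
- cradle: The fixed cradle; origin on the table, below the V. 12 mm steel plate, 150 x 130 mm, with two blue bearers 20 mm thick centred at y = +42 and -42 mm, nothing between them above the plate. Each has a V-notch 31 mm wide, 9 mm deep at x = 0; a horn on the -x side, 64 mm above the table, face sloping from x = -24 mm at its foot to -34 mm; on the +x side a flat ledge and a fence.
- carton: Small closed cardboard carton, 66 x 48 mm, 50 mm high, origin at the centre of its underside. A bystander: leave alone.

How it is judged:
By the outcome, as a careful person would: the job done as asked, in the order asked, and still so for the second after the job is handed in, with the robot touching nothing.
It also fails if it takes over 61 s, if anything falls off the work surface, if the arm or the gripper's body presses on something with over 40 N, if the wrist force passes 120 N, or if a joint passes its speed limit or range.

## Working session

There is one attempt and no reset: what is moved stays moved. The work goes in short steps, Python scripts to look and compute and a tool call to move; the robot and the scene stay as the last step left them, time stands still between calls to the robot, and variables do not carry over. Pictures are saved under pics/ and viewed, and the job is handed in when it is done.

Besides the shell and the picture viewer there is one more tool, called after ">>>" in YAML: its name, and indented under it one key for each argument. drive_tool: Moves the arm, as the interface text tells. Its arguments: {"type":"object","properties":{"targets":{"type":"array"},"grip_force":{"type":"number"}},"required":["targets"]}

```bash
mkdir -p pics
python3 - <<'E'
from rig import *
import cv2
for n in ("side","top"):
    im=get_image(n); cv2.imwrite(f"pics/{n}0.png",im[:,:,::-1]); c=calibration(n)
    print(n,c["mtx"].round(1).tolist(),c["distortion"],c["world_to_cam"].round(3).tolist())
s=get_state(); print(s)
E
```

```text
side [[391.1, 0.0, 317.6], [0.0, 391.1, 198.2], [0.0, 0.0, 1.0]] [-0.03652424  0.          0.          0.          0.        ] [[-0.976, -0.216, 0.011, 0.575], [-0.128, 0.534, -0.836, 0.118], [0.174, -0.817, -0.549, 1.051], [0.0, 0.0, 0.0, 1.0]]
top [[376.5, 0.0, 326.4], [0.0, 376.5, 198.4], [0.0, 0.0, 1.0]] [-0.00689117  0.          0.          0.          0.        ] [[-0.023, -1.0, -0.01, 0.025], [-0.992, 0.024, -0.125, 0.576], [0.126, 0.007, -0.992, 1.113], [0.0, 0.0, 0.0, 1.0]]
{'clock': 0.1, 'qpos': array([ 1.13198439e+00,  2.76517342e-01,  1.50601526e+00, -2.80090803e-05,
        1.36067512e+00, -1.21007355e-01]), 'qd': array([-1.39681939e-03,  8.84380005e-05, -6.09924583e-04, -1.23689869e-03,
        1.12817309e-03,  7.09488470e-04]), 'effort': array([ 2.07636789e-03, -4.17703021e+01, -2.46403688e+01, -3.80851579e-04,
        5.78342020e-03,  9.51878576e-06]), 'position': array([0.17949535, 0.54577302, 0.23053094]), 'ee_rot': array([-2.09935405e-04,  1.58231473e-01,  9.87401716e-01, -7.79888835e-04]), 'contact_force': array([0.40361488, 0.78109032, 0.13388912]), 'moment': array([ 0.00415394,  0.02725534, -0.04985836]), 'width': 0.08516227328136643}
```

View pics/side0.png

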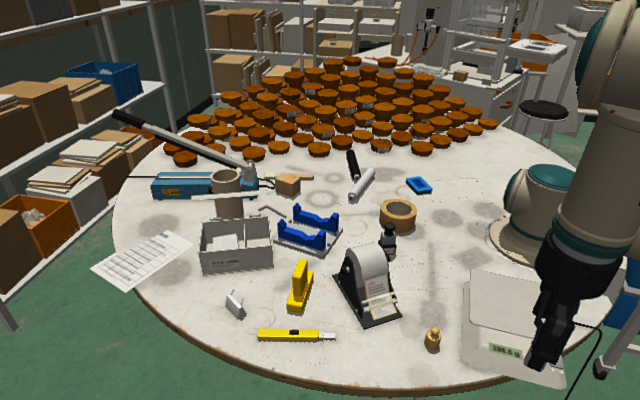

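View pics/top0.png

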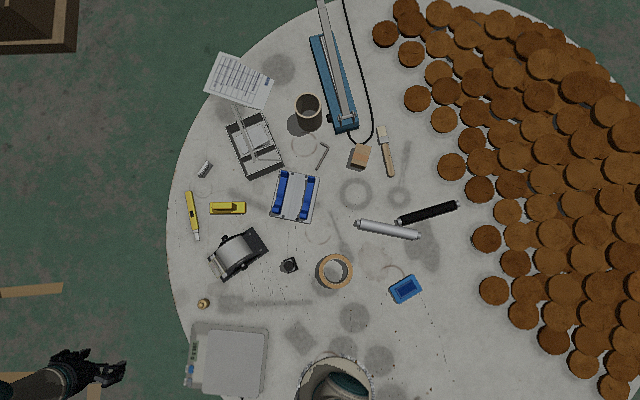

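```bash
cat > h.py <<'E'
import numpy as np, cv2
from rig import *
def ray(n,px):
    c=calibration(n); T=np.array(c["world_to_cam"])
    u=cv2.undistortPoints(np.array(px,float).reshape(-1,1,2),np.array(c["mtx"]),np.array(c["distortion"])).reshape(-1,2)
    d=np.c_[u,np.ones(len(u))]@T[:3,:3]; o=-T[:3,:3].T@T[:3,3]
    return o,d
def plane(n,px,z):
    o,d=ray(n,px); return o+d*((z-o[2])/d[:,2])[:,None]
def proj(n,P):
    c=calibration(n);T=np.array(c["world_to_cam"])
    return cv2.projectPoints(np.array(P,float).reshape(-1,1,3),cv2.Rodrigues(T[:3,:3])[0],T[:3,3],np.array(c["mtx"]),np.array(c["distortion"]))[0].reshape(-1,2)
def crop(im,x0,y0,x1,y1,k,f):
    cv2.imwrite(f,cv2.resize(im[y0:y1,x0:x1,::-1],None,fx=k,fy=k,interpolation=cv2.INTER_CUBIC))
E
python3 - <<'E'
import cv2
a=cv2.imread("pics/top0.png")[:,:,::-1]; b=cv2.imread("pics/side0.png")[:,:,::-1]
from h import crop
crop(a,180,130,470,260,2.7,"pics/t0z.png"); crop(b,260,130,420,330,3,"pics/s0z.png")
E
```

```text
(no output)
```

View pics/t0z.png

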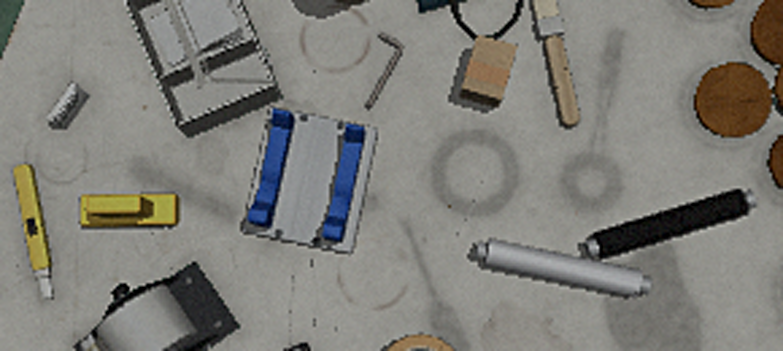

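View pics/s0z.png

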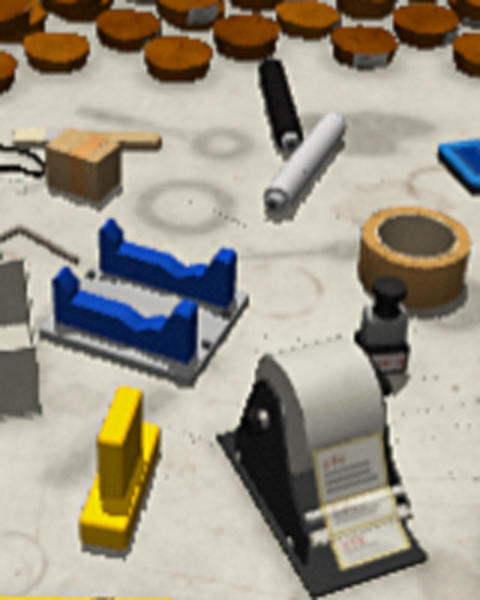

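```bash
cat > m1.py <<'E'
from h import *
a=cv2.imread("pics/top0.png")[:,:,::-1]; b=cv2.imread("pics/side0.png")[:,:,::-1]
def hsv(i): return cv2.cvtColor(np.ascontiguousarray(i),cv2.COLOR_RGB2HSV)
def comps(m,roi,n=2):
    z=np.zeros_like(m); x0,y0,x1,y1=roi; z[y0:y1,x0:x1]=m[y0:y1,x0:x1]
    c,_=cv2.findContours(z,cv2.RETR_EXTERNAL,cv2.CHAIN_APPROX_NONE)
    return sorted(c,key=cv2.contourArea)[::-1][:n]
H=hsv(a); blue=((H[...,0]>105)&(H[...,0]<130)&(H[...,1]>130)).astype(np.uint8)*255
print("blue top");
for c in comps(blue,(260,160,330,230)): r=cv2.minAreaRect(c); print(r,cv2.boxPoints(r).round(1).tolist())
yel=((H[...,0]>18)&(H[...,0]<35)&(H[...,1]>120)).astype(np.uint8)*255
for c in comps(yel,(205,195,255,222),1): r=cv2.minAreaRect(c); print("yel",r,cv2.boxPoints(r).round(1).tolist())
br=((H[...,2]>150)&(H[...,1]<25)).astype(np.uint8)*255
blk=((H[...,2]<60)).astype(np.uint8)*255
for c in comps(blk,(393,195,465,232),2): r=cv2.minAreaRect(c); print("blk",r,cv2.boxPoints(r).round(1).tolist())
crop(a,345,195,465,250,6.5,"pics/sh.png"); crop(a,260,165,330,230,9,"pics/cr.png"); crop(b,265,195,350,255,8,"pics/crs.png")
print(a[215:240:1,388].tolist())
E
python3 m1.py
```

```text
blue top
((280.0588073730469, 191.73529052734375), (8.677218437194824, 43.27762985229492), 12.52880859375) [[271.1000061035156, 211.89999389648438], [280.5, 169.6999969482422], [289.0, 171.60000610351562], [279.6000061035156, 213.8000030517578]]
((307.0711364746094, 197.12847900390625), (7.463414192199707, 43.39024353027344), 12.680383682250977) [[298.70001220703125, 217.5], [308.20001220703125, 175.10000610351562], [315.5, 176.8000030517578], [305.8999938964844, 219.10000610351562]]
yel ((227.5, 207.5), (11.0, 35.0), 90.0) [[210.0, 202.0], [245.0, 202.0], [245.0, 213.0], [210.0, 213.0]]
blk ((427.69647216796875, 212.62217712402344), (10.639974594116211, 59.87495040893555), 72.47443389892578) [[397.5, 216.60000610351562], [454.6000061035156, 198.5], [457.79998779296875, 208.6999969482422], [400.79998779296875, 226.6999969482422]]
blk ((397.1000671386719, 222.70001220703125), (5.813776969909668, 1.3416407108306885), 63.43495178222656) [[395.20001220703125, 220.39999389648438], [396.3999938964844, 219.8000030517578], [399.0, 225.0], [397.79998779296875, 225.60000610351562]]
[[144, 141, 137], [141, 143, 137], [142, 141, 137], [145, 142, 138], [145, 144, 140], [148, 148, 143], [148, 147, 141], [145, 145, 136], [145, 146, 137], [94, 94, 98], [128, 132, 132], [144, 147, 148], [168, 168, 169], [168, 169, 171], [161, 162, 165], [147, 151, 150], [126, 127, 127], [108, 111, 111], [82, 84, 85], [45, 44, 44], [81, 80, 77], [159, 163, 157], [153, 151, 147], [144, 144, 136], [136, 138, 132]]
```

View pics/sh.png

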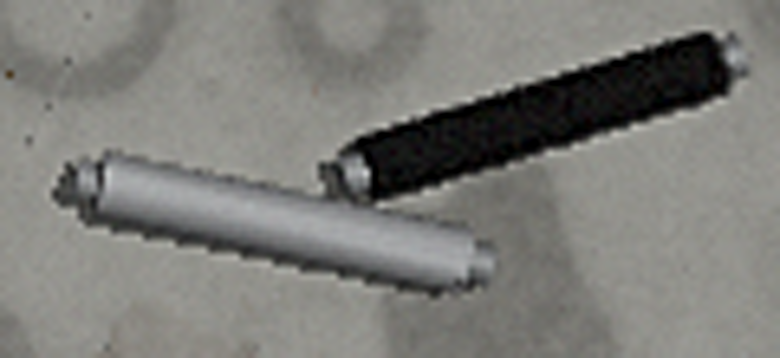

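View pics/cr.png

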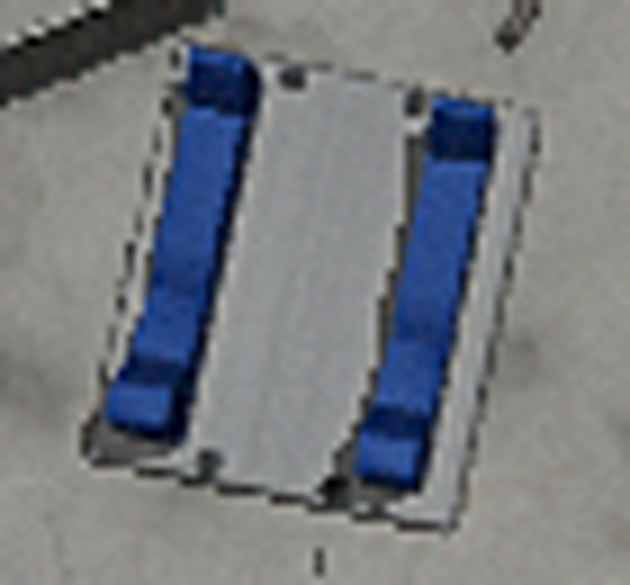

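View pics/crs.png

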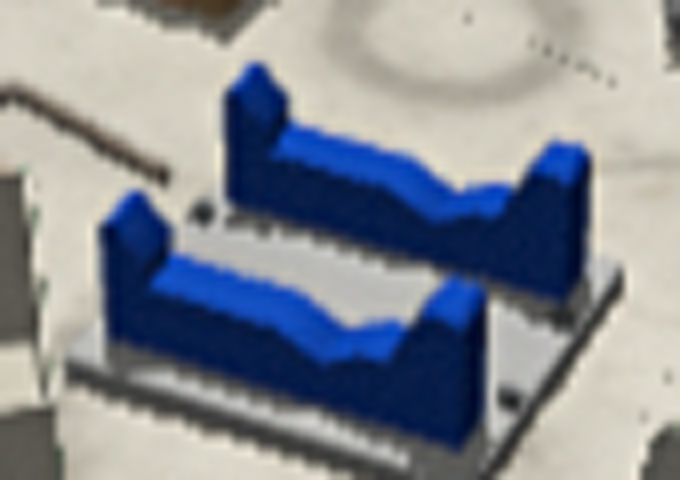

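```bash
cat > m2.py <<'E'
from h import *
def U(p,k,x0,y0): p=np.array(p,float).reshape(-1,2); return (p+.5)/k-.5+np.array([x0,y0])
print("cams",ray("top",[[320,200]])[0],ray("side",[[320,200]])[0])
T=lambda p:U(p,9,260,165)
ff=plane("top",T([[214,110],[455,160]]),.040); hf=plane("top",T([[155,360],[401,407]]),.040)
ht=plane("top",T([[144,389],[392,432]]),.064)
mm=lambda v:(np.array(v)*1000).round(1).tolist()
print("fencefoot",mm(ff),"hornfoot",mm(hf),"horntop",mm(ht))
print("bearer len",np.linalg.norm(ff-hf,axis=1),"spacing",np.linalg.norm(ff[0]-ff[1]),np.linalg.norm(hf[0]-hf[1]))
# estimate
yax=(ff[0]-ff[1]+hf[0]-hf[1])[:2]; 
xax=(ff-hf).sum(0)[:2]
th1=np.degrees(np.arctan2(xax[1],xax[0])); th2=np.degrees(np.arctan2(-yax[0],yax[1])); print("yaw x",th1,"yaw from y",th2)
th=np.radians((th1*88+th2*84)/172); ex=np.array([np.cos(th),np.sin(th)])
m=(ff.mean(0)+hf.mean(0))[:2]/2; print("yaw",np.degrees(th),"V",mm(m-ex*.020),"from horntop",mm(ht.mean(0)[:2]+.034*ex))
V=m-.02*ex; ey=np.array([-ex[1],ex[0]])
pl=lambda x,y,z:[*(V+ex*x/1000+ey*y/1000),z/1000]
# predicted V points in side crop coordinates
P=proj("side",[pl(0,52,31),pl(0,-32,31),pl(0,32,31),pl(-24,52,40),pl(-34,52,64),pl(64,52,40),pl(0,-52,31)])
print("side pred crop",((P-[265,195]+.5)*8-.5).round(0).tolist())
P=proj("top",[pl(0,42,31),pl(0,-42,31),pl(0,65,12)]);print("top pred",((P-[260,165]+.5)*9-.5).round(0).tolist())
S=lambda p:U(p,6.5,345,195)
e=plane("top",S([[65,185],[492,262]]),.016);print("shaft ends",mm(e),"len",np.linalg.norm(e[0]-e[1]),"c",mm(e.mean(0)),"dir",np.degrees(np.arctan2(-(e[0]-e[1])[0],(e[0]-e[1])[1])))
e=plane("top",S([[97,187],[472,261]]),.016);print("shoulders",mm(e),np.linalg.norm(e[0]-e[1]),mm(e.mean(0)))
q=plane("side",U([[271,208],[340,117]],3,260,130),.016);print("side ends",mm(q),np.linalg.norm(q[0]-q[1]),mm(q.mean(0)))
r=plane("top",S([[333,180],[742,57]]),.016);print("roller ends",mm(r),np.linalg.norm(r[0]-r[1]))
# chock
yc=plane("top",[[227.5,207.5]],.04);print("chock rough",mm(yc))
a=cv2.imread("pics/top0.png")[:,:,::-1]; b=cv2.imread("pics/side0.png")[:,:,::-1]
crop(a,195,185,260,230,12,"pics/ch.png"); crop(b,275,250,325,320,8,"pics/chs.png")
E
python3 m2.py
```

```text
cams [0.43212562 0.00315023 1.17659523] [0.39304854 0.91953039 0.66992433]
fencefoot [[646.2, 141.7, 40.0], [626.8, 59.8, 40.0]] hornfoot [[560.9, 162.4, 40.0], [542.9, 79.5, 40.0]] horntop [[548.6, 162.8, 64.0], [532.4, 81.0, 64.0]]
bearer len [0.0877572  0.08618358] spacing 0.0841464492677262 0.08482819759788691
yaw x -13.440668846437843 yaw from y -12.750940575974735
yaw -13.103824807374464 V [574.7, 115.4] from horntop [573.6, 114.2]
side pred crop [[319.0, 362.0], [432.0, 220.0], [347.0, 326.0], [387.0, 361.0], [416.0, 310.0], [144.0, 284.0], [457.0, 189.0]]
top pred [[176.0, 294.0], [417.0, 344.0], [119.0, 288.0]]
shaft ends [[500.5, -73.7, 16.0], [459.4, -273.6, 16.0]] len 0.20409948855986154 c [479.9, -173.7, 16.0] dir -11.617809384764579
shoulders [[499.2, -88.8, 16.0], [460.1, -264.2, 16.0]] 0.17972316211485873 [479.6, -176.5, 16.0]
side ends [[503.5, -71.7, 16.0], [454.2, -278.9, 16.0]] 0.21295200752263446 [478.9, -175.3, 16.0]
roller ends [[499.8, -200.6, 16.0], [553.6, -397.7, 16.0]] 0.20433657772354208
chock rough [[555.5, 312.6, 40.0]]
```

```bash
sleep 0
```

```text
(no output)
```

View pics/ch.png

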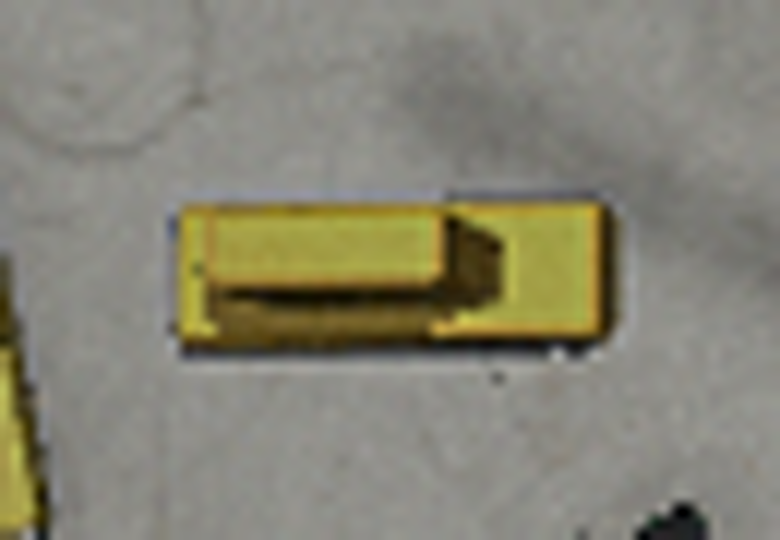

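View pics/chs.png

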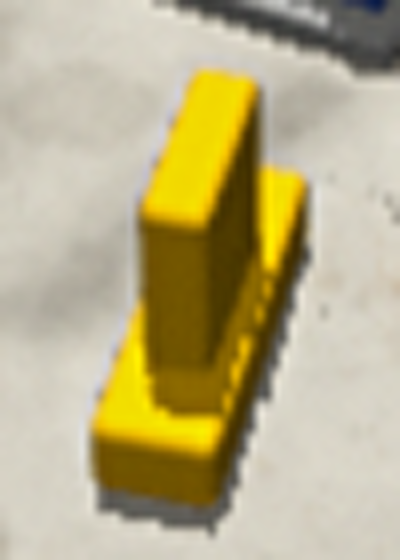

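>>> drive_tool:
  targets: [0,0,10.4,0,0,0,0.65,0,0,10.4,0,0,0,0.65,0,0,10.4,0,0,0,0.65,0,0,10.4,0,0,0,0.65,0,0,10.4,0,0,0,0.65,0,0,10.4,0,0,0,0.65,0,0,10.4,0,0,0,0.65,0,0,10.4,0,0,0,0.65,0,0,0,-45,31,0,0.65,0,0,0,-45,31,0,0.65,0,0,0,-45,31,0,0.65,0,0,0,-45,31,0,0.65]
  grip_force: 60

```text
clock: 1.6
position: [0.2659, 0.3435, 0.231]
ee_rot: [0.0, 0.774, 0.634, -0.0]
contact_force: [0.5, -0.2, -0.3]
width: 0.0553
```

```bash
cat > d.py <<'E'
import sys
from h import *
from scipy.spatial.transform import Rotation as R
# usage: d.py x y z yaw(deg)  -> delta in tool frame mm, turn
def delta(x,y,z,yaw):
    s=get_state(); q=s["ee_rot"]; r=R.from_quat([q[1],q[2],q[3],q[0]]); M=r.as_matrix()
    d=M.T@(np.array([x,y,z])-s["position"]*1000)
    th=np.radians(yaw); Y=np.array([np.cos(th),np.sin(th),0]); Z=np.array([0,0,-1.]); G=np.c_[np.cross(Y,Z),Y,Z]
    if Y@M[:,1]<0: G[:,:2]*=-1
    w=np.degrees(R.from_matrix(M.T@G).as_rotvec())
    print("pos",(s["position"]*1000).round(1),"yawy",np.degrees(np.arctan2(M[1,1],M[0,1])).round(2),"shift",d.round(1),"turn",w.round(2),"w",round(s["width"]*1000,1),"F",s["contact_force"].round(1),"t",s["clock"],"q",s["qpos"].round(2))
if __name__=="__main__": delta(*map(float,sys.argv[1:5]))
E
python3 d.py 482 -163 150 -11.6
python3 - <<'E'
from h import *
U=lambda p:(np.array(p,float)+.5)/12-.5+np.array([195,185])
r=plane("top",U([[205,207],[443,207],[443,284],[205,284]]),.084)*1000; print("rib",r.round(1).tolist(),r.mean(0))
f=plane("top",U([[180,205],[603,205],[603,335],[180,338]]),.026)*1000; print("foot",f.round(1).tolist(),f.mean(0))
Us=lambda p:(np.array(p,float)+.5)/8-.5+np.array([275,250])
r=plane("side",Us([[143,215],[208,222],[259,82],[200,72]]),.084)*1000; print("side rib",r.round(1).tolist(),r.mean(0))
f=plane("side",Us([[93,435],[218,448],[307,180]]),.026)*1000; print("side foot",f.round(1).tolist(),((f[0]+f[2])/2))
E
```

```text
pos [265.9 343.5 231. ] yawy -11.37 shift [-454.   311.7   81.2] turn [0.01 0.03 0.23] w 55.3 F [ 0.5 -0.2 -0.3] t 1.6 q [ 0.75  0.06  1.78 -0.    1.3   0.95]
rib [[568.7, 347.5, 84.0], [567.3, 289.2, 84.0], [548.4, 289.0, 84.0], [549.8, 347.3, 84.0]] [558.53626737 318.25812605  84.        ]
foot [[576.6, 372.3, 26.0], [574.0, 263.1, 26.0], [540.4, 263.0, 26.0], [542.3, 371.8, 26.0]] [558.32053157 317.54251137  26.        ]
side rib [[565.7, 351.0, 84.0], [548.6, 349.6, 84.0], [548.4, 294.4, 84.0], [565.2, 294.2, 84.0]] [556.96915318 322.30525599  84.        ]
side foot [[573.9, 376.7, 26.0], [540.5, 373.5, 26.0], [540.2, 270.1, 26.0]] [557.03052967 323.40746862  26.        ]
```

>>> drive_tool:
  targets: [0,0,0.2,-45.4,31.2,0,0.65,0,0,0,-45.4,31.2,0,0.65,0,0,0,-45.4,31.2,0,0.65,0,0,0,-45.4,31.2,0,0.65,0,0,0,-45.4,31.2,10,0.65,0,0,0,-45.4,31.2,10,0.65,0,0,0,-45.4,31.2,10,0.65,0,0,0,-45.4,31.2,20,0.65,0,0,0,-45.4,31.2,20,0.65,0,0,0,-45.4,31.2,30,0.65,0,0,0,0,0,20,0.65,0,0,0,0,0,0,0.65]

```text
clock: 3.1
position: [0.4783, -0.1617, 0.1094]
ee_rot: [-0.003, 0.775, 0.631, -0.001]
contact_force: [-0.7, 1.9, 1.0]
width: 0.0553
```

```bash
python3 d.py 482 -163 3 -11.6
python3 - <<'E'
from h import *
a=get_image("top");b=get_image("side"); crop(a,345,180,465,250,6.5,"pics/t1.png"); crop(b,310,110,420,220,5.4,"pics/s1.png")
E
```

```text
pos [ 478.3 -161.7  109.4] yawy -11.68 shift [ -0.7   4.4 106.3] turn [-0.31 -0.09 -0.08] w 55.3 F [-0.7  1.9  1. ] t 3.1 q [-0.46  0.28  1.83  0.    1.04 -0.26]
```

View pics/s1.png

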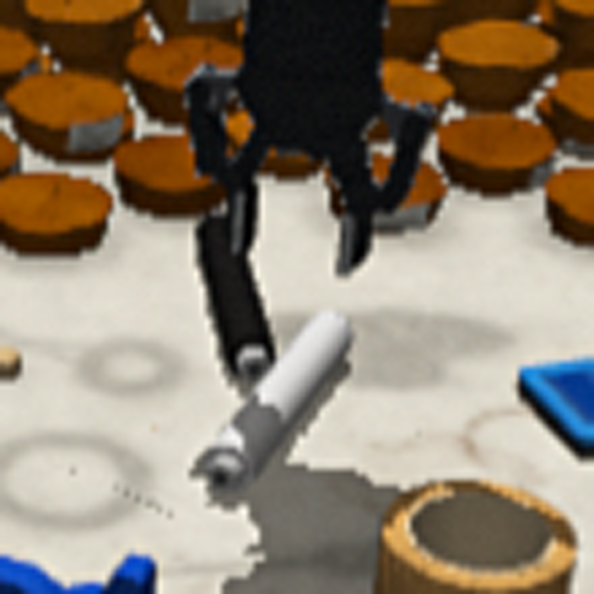

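View pics/t1.png

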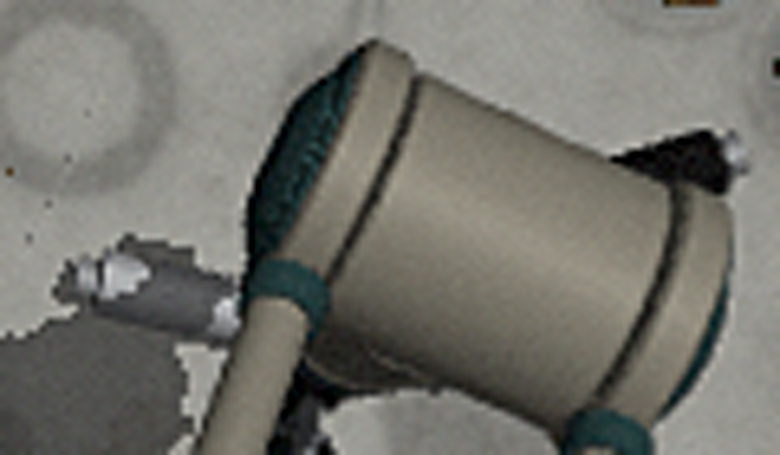

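>>> drive_tool:
  targets: [0,0,0,-0.7,4.4,0,0.65,0,0,0,0,0,20,0.65,0,0,0,0,0,20,0.65,0,0,0,0,0,20,0.65,0,0,0,0,0,20,0.65,0,0,0,0,0,10,0.65,0,0,0,0,0,0,0.65,0,0,0,0,0,0,0.65]

```text
clock: 4.2
position: [0.485, -0.1637, 0.0223]
ee_rot: [0.001, 0.775, 0.632, 0.0]
contact_force: [0.0, 0.1, 0.3]
width: 0.0557
```

```bash
python3 d.py 482 -163 3 -11.6
python3 - <<'E'
from h import *
b=get_image("side"); crop(b,310,110,420,220,5.4,"pics/s2.png")
E
```

```text
pos [ 485.  -163.7   22.3] yawy -11.59 shift [ 0.1 -3.1 19.3] turn [0.11 0.02 0.01] w 55.7 F [0.  0.1 0.3] t 4.2 q [-0.46  0.39  1.93  0.    0.82 -0.26]
```

View pics/s2.png

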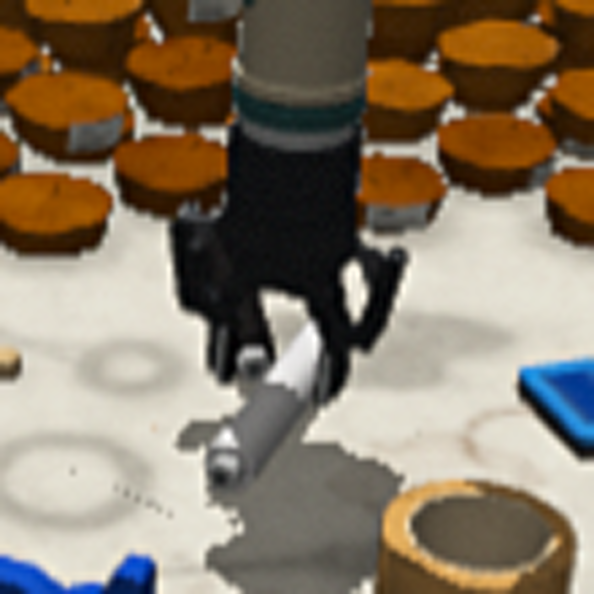

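Run:
```python
from h import *
U=lambda p:(np.array(p,float)+.5)/5.4-.5+np.array([310,110])
print(plane("side",U([[252,362],[225,472],[340,330]]),.016)*1000)
th=np.radians(-11.6);Y=np.array([np.cos(th),np.sin(th),0]);X=np.array([-np.sin(th),np.cos(th),0])
c=np.array([.485,-.1637,.028])
P=proj("side",[c+sx*.011*X+sy*Y for sx in(-1,1) for sy in (-.042,-.028,.028,.042)])
print(((P-[310,110]+.5)*5.4-.5).round(0))
```

```text
[[ 503.22259453 -210.81251861   16.        ]
 [ 501.41939249  -83.6740689    16.        ]
 [ 454.2652151  -264.12891253   16.        ]]
[[346. 394.]
 [324. 389.]
 [235. 368.]
 [213. 363.]
 [335. 411.]
 [312. 406.]
 [222. 385.]
 [200. 380.]]
```

>>> drive_tool:
  targets: [0,0,0,0,-3,4,0.65,0,0,0,0,0,8,0.65,0,0,0,0,0,7,0.65,0,0,0,0,0,0,0.65,0,0,0,0,0,0,0.5,0,0,0,0,0,0,0.4,0,0,0,0,0,0,0.3,0,0,0,0,0,0,0.2,0,0,0,0,0,0,0.2,0,0,0,0,0,0,0.2]

```text
clock: 5.5
position: [0.4817, -0.1632, 0.003]
ee_rot: [0.001, 0.775, 0.632, 0.0]
contact_force: [-0.4, -0.4, 6.4]
width: 0.03
```

```bash
python3 d.py 482 -163 60 -11.6
python3 - <<'E'
from h import *
b=get_image("side"); crop(b,310,110,420,220,5.4,"pics/s3.png")
E
```

```text
pos [ 481.7 -163.2    3. ] yawy -11.63 shift [  0.2   0.3 -57. ] turn [ 0.07  0.01 -0.03] w 30.0 F [-0.4 -0.4  6.4] t 5.5 q [-0.46  0.42  1.96  0.    0.77 -0.26]
```

View pics/s3.png

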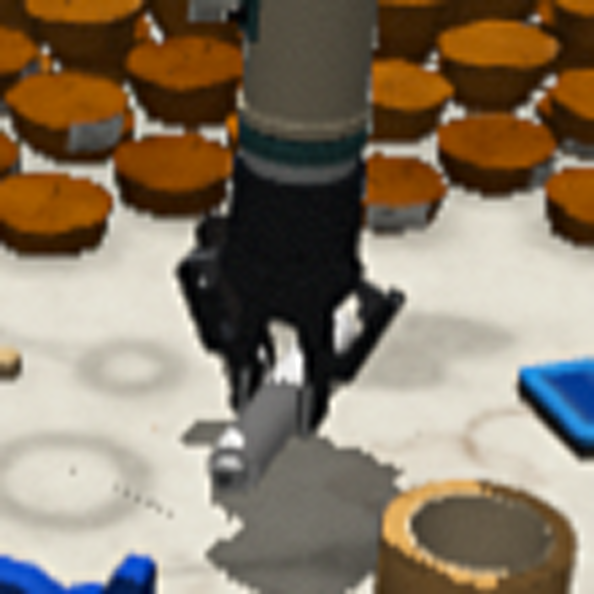

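>>> drive_tool:
  targets: [0,0,0,0,0,0,0.2,0,0,0,0,0,0,0.2,0,0,0,0,0,-3,0.2,0,0,0,0,0,-4,0.2,0,0,0,0,0,-6,0.2,0,0,0,0,0,-6,0.2,0,0,0,0,0,0,0.2]

```text
clock: 6.42
position: [0.4817, -0.1631, 0.0219]
ee_rot: [0.001, 0.775, 0.632, 0.0]
contact_force: [-0.3, 0.1, -5.7]
width: 0.0302
```

```bash
python3 d.py 482 -163 60 -11.6
python3 - <<'E'
from h import *
b=get_image("side"); crop(b,310,110,420,220,5.4,"pics/s4.png")
E
```

```text
pos [ 481.7 -163.1   21.9] yawy -11.6 shift [  0.2   0.3 -38.1] turn [ 0.07  0.01 -0.  ] w 30.2 F [-0.3  0.1 -5.7] t 6.425 q [-0.46  0.39  1.94  0.    0.81 -0.26]
```

View pics/s4.png

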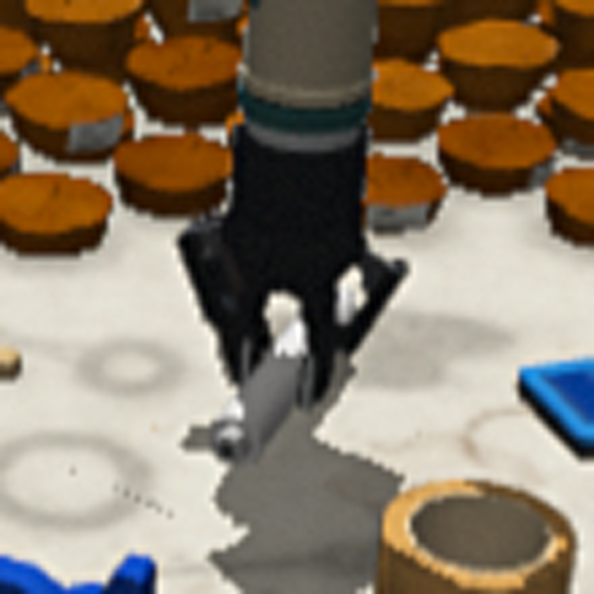

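>>> drive_tool:
  targets: [0,0,0,0,0,-12,0.2,0,0,0,0,0,-25,0.2,0,0,0,0,0,-25,0.2,0,0,0,0,0,-25,0.2,0,0,0,0,0,-18,0.2,0,0,0,0,0,0,0.2,0,0,0,0,0,0,0.2]
  grip_force: 80

```text
clock: 7.35
position: [0.4805, -0.1626, 0.1259]
ee_rot: [-0.001, 0.775, 0.632, -0.0]
contact_force: [0.8, 0.5, -5.6]
width: 0.0297
```

```bash
python3 d.py 577 126.7 127 -13.1
python3 - <<'E'
from h import *
b=get_image("side"); crop(b,310,80,420,190,5.4,"pics/s5.png")
E
```

```text
pos [ 480.5 -162.6  125.9] yawy -11.61 shift [302.8  36.3  -1. ] turn [-0.08 -0.03  1.49] w 29.7 F [ 0.8  0.5 -5.6] t 7.35 q [-0.46  0.26  1.81  0.    1.07 -0.26]
```

View pics/s5.png

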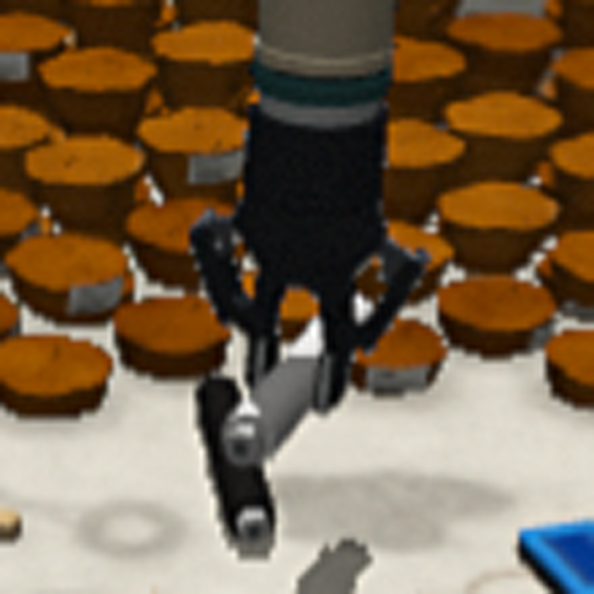

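>>> drive_tool:
  targets: [0,0,1.5,20,2.4,0,0.2,0,0,0,32,4.8,0,0.2,0,0,0,32,4.8,0,0.2,0,0,0,32,4.8,0,0.2,0,0,0,32,4.8,0,0.2,0,0,0,32,4.8,0,0.2,0,0,0,32,4.8,0,0.2,0,0,0,32,4.8,0,0.2,0,0,0,32,4.8,0,0.2,0,0,0,20,3,0,0.2,0,0,0,6,0,0,0.2,0,0,0,0,0,0,0.2]

```text
clock: 8.9
position: [0.5913, 0.1209, 0.1259]
ee_rot: [-0.0, 0.783, 0.622, -0.001]
contact_force: [0.1, 0.1, -6.7]
width: 0.0291
```

```bash
python3 d.py 577 126.7 127 -13.1
python3 - <<'E'
from h import *
a=get_image("top");b=get_image("side"); crop(b,240,130,370,260,4.6,"pics/s6.png");crop(a,240,130,350,240,5.4,"pics/t6.png")
cv2.imwrite("pics/s6f.png",b[:,:,::-1]);cv2.imwrite("pics/t6f.png",a[:,:,::-1])
E
```

```text
pos [591.3 120.9 125.9] yawy -13.08 shift [  2.4 -15.2  -1.1] turn [-0.07  0.07  0.02] w 29.1 F [ 0.1  0.1 -6.7] t 8.9 q [ 0.09  0.39  1.6  -0.    1.15  0.32]
```

View pics/s6.png

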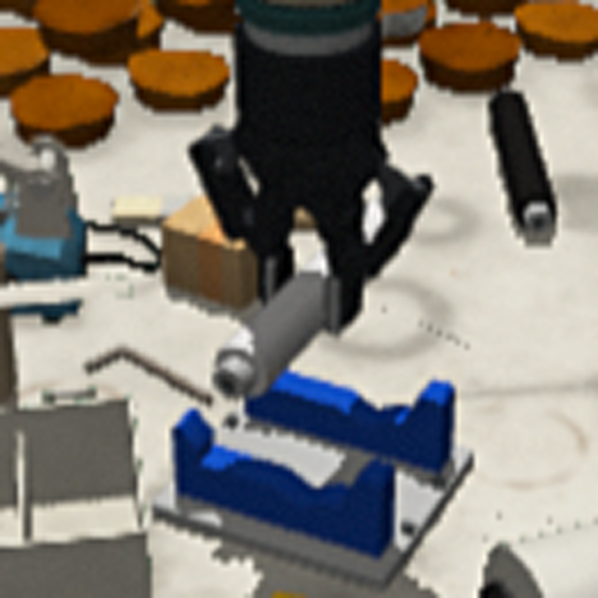

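View pics/t6.png

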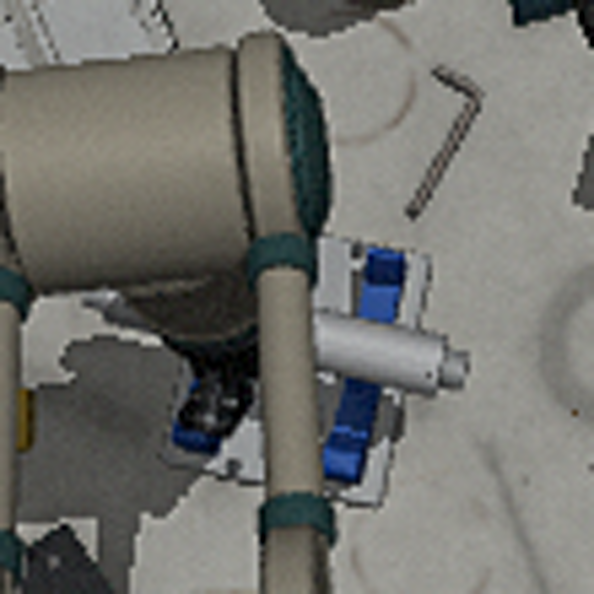

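Run:
```python
from h import *
th=np.radians(-13.08);X=np.array([-np.sin(th),np.cos(th)]);Y=np.array([np.cos(th),np.sin(th)]);c=np.array([.5913,.1209])
p=plane("side",(np.array([[232,373.]])+.5)/4.6-.5+[240,130],.139)[0]
q=plane("top",(np.array([[463,370.],[318,337]])+.5)/5.4-.5+[240,130],.139)
for v in (p,*q): d=v[:2]-c; print(v.round(4),"along",d@X*1000,"perp",d@Y*1000)
```

```text
[0.6129 0.1971 0.139 ] along 79.1396143747897 perp 3.7788824886835277
[0.5644 0.0134 0.139 ] along -110.84260431890522 perp -1.8799085510978821
[0.5834 0.0878 0.139 ] along -34.07109041599315 perp -0.21527963339600198
```

>>> drive_tool:
  targets: [0,0,0,1,-7.5,0,0.2,0,0,0,1,-7.5,0,0.2,0,0,0,0,0,16,0.2,0,0,0,0,0,20,0.2,0,0,0,0,0,20,0.2,0,0,0,0,0,16,0.2,0,0,0,0,0,4,0.2,0,0,0,0,0,0,0.2,0,0,0,0,0,0,0.2]

```text
clock: 10.12
position: [0.5785, 0.1269, 0.0512]
ee_rot: [0.0, 0.783, 0.622, 0.001]
contact_force: [-0.1, -0.0, -6.3]
width: 0.0298
```

```bash
python3 d.py 576.9 126.2 36.5 -13.1
python3 - <<'E'
from h import *
b=get_image("side"); crop(b,255,170,355,270,6,"pics/s7.png")
E
```

```text
pos [578.5 126.9  51.2] yawy -13.11 shift [-1.  -1.5 14.7] turn [ 0.1  -0.04 -0.01] w 29.8 F [-0.1 -0.  -6.3] t 10.125 q [0.1  0.45 1.72 0.   0.97 0.33]
```

View pics/s7.png

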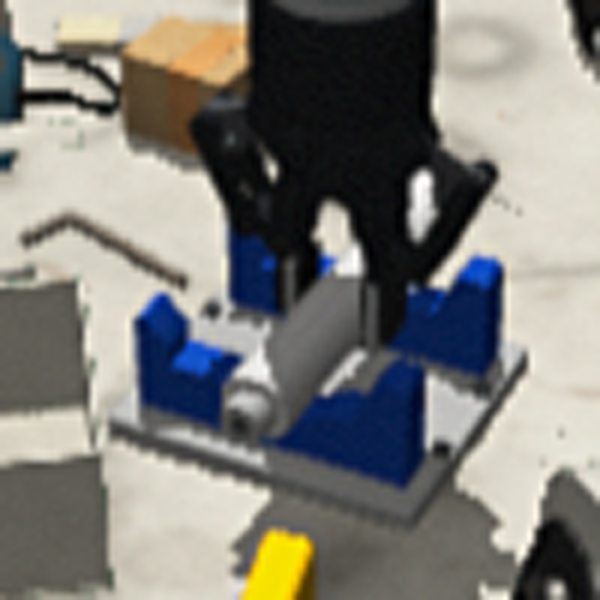

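>>> drive_tool:
  targets: [0,0,0,-1,-1.5,4,0.2,0,0,0,0,0,4,0.2,0,0,0,0,0,3,0.2,0,0,0,0,0,0,0.2]

```text
clock: 10.68
position: [0.576, 0.1261, 0.0392]
ee_rot: [-0.0, 0.783, 0.622, -0.0]
contact_force: [-1.0, 0.2, -6.7]
width: 0.0294
```

>>> drive_tool:
  targets: [0,0,0,0,0,1.5,0.2,0,0,0,0,0,1.5,0.2,0,0,0,0,0,0,0.2]

```text
clock: 11.05
position: [0.5771, 0.1261, 0.0375]
ee_rot: [0.001, 0.783, 0.622, 0.001]
contact_force: [0.3, 0.5, 1.7]
width: 0.0294
```

```bash
python3 d.py 576.9 126.2 36.5 -13.1
python3 - <<'E'
from h import *
b=get_image("side"); crop(b,255,170,355,270,6,"pics/s8.png")
E
```

```text
pos [577.1 126.1  37.5] yawy -13.1 shift [ 0.  -0.2  1. ] turn [ 0.14 -0.03  0.  ] w 29.4 F [0.3 0.5 1.7] t 11.05 q [ 0.1   0.46  1.74 -0.    0.94  0.33]
```

View pics/s8.png

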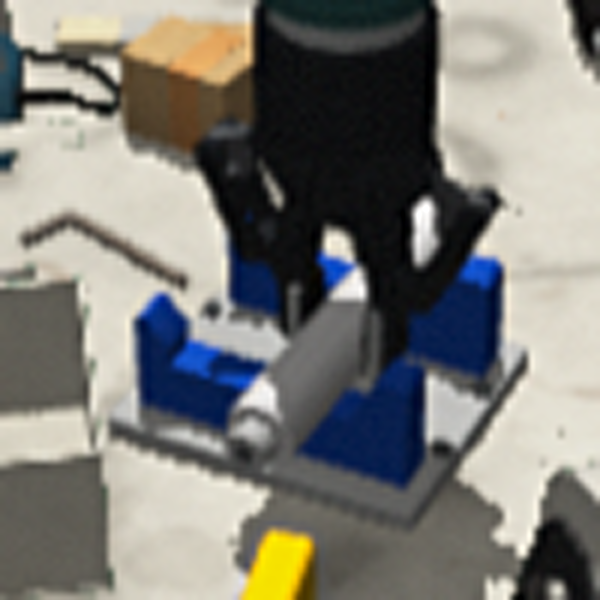

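Run:
```python
from h import *
V=np.array([.5743,.115]);th=np.radians(-13.1);ey=np.array([-np.sin(th),np.cos(th)])
for h in(.0495,.052):
  P=proj("side",[[*(V+ey*s),h] for s in (.1,.088)]);print(((P-[255,170]+.5)*6-.5).round(0))
```

```text
[[246. 453.]
 [260. 436.]]
[[246. 448.]
 [260. 431.]]
```

>>> drive_tool:
  targets: [0,0,0,0,0,0.8,0.2,0,0,0,0,0,0,0.25,0,0,0,0,0,0,0.35,0,0,0,0,0,0,0.45,0,0,0,0,0,0,0.55,0,0,0,0,0,0,0.6,0,0,0,0,0,0,0.6]

```text
clock: 11.98
position: [0.5759, 0.1262, 0.0354]
ee_rot: [-0.0, 0.783, 0.622, -0.0]
contact_force: [0.1, 0.3, -0.2]
width: 0.0513
```

```bash
python3 d.py 576.9 126.2 36.5 -13.1
```

```text
pos [575.9 126.2  35.4] yawy -13.11 shift [ 0.3  0.9 -1.1] turn [-0.02 -0.   -0.01] w 51.3 F [ 0.1  0.3 -0.2] t 11.975 q [0.1  0.47 1.74 0.   0.93 0.33]
```

>>> drive_tool:
  targets: [0,0,0,0,0,-8,0.6,0,0,0,0,0,-15,0.6,0,0,0,0,0,-25,0.6,0,0,0,0,0,-30,0.6,0,0,0,0,0,-40,0.6,0,0,0,0,0,-20,0.6,0,0,0,40,0,0,0.6,0,0,0,50,0,0,0.6,0,0,0,50,0,0,0.6,0,0,0,40,0,0,0.6,0,0,-6,0,0,0,0.6,0,0,-6,0,0,0,0.6]

```text
clock: 13.48
position: [0.6169, 0.3024, 0.1747]
ee_rot: [0.0, 0.712, 0.702, 0.0]
contact_force: [0.1, -0.4, -0.4]
width: 0.051
```

```bash
python3 d.py 558 319 120 -1.4
python3 - <<'E'
from h import *
a=get_image("top");b=get_image("side"); crop(b,255,170,355,270,6,"pics/s9.png");crop(a,240,150,350,240,6,"pics/t9.png")
cv2.imwrite("pics/t9f.png",a[:,:,::-1]);cv2.imwrite("pics/s9f.png",b[:,:,::-1])
E
```

```text
pos [616.9 302.4 174.7] yawy -0.83 shift [ 15.7 -59.1  54.7] turn [ 0.06 -0.02  0.57] w 51.0 F [ 0.1 -0.4 -0.4] t 13.475 q [ 0.35  0.47  1.33 -0.    1.33  0.37]
```

View pics/s9.png

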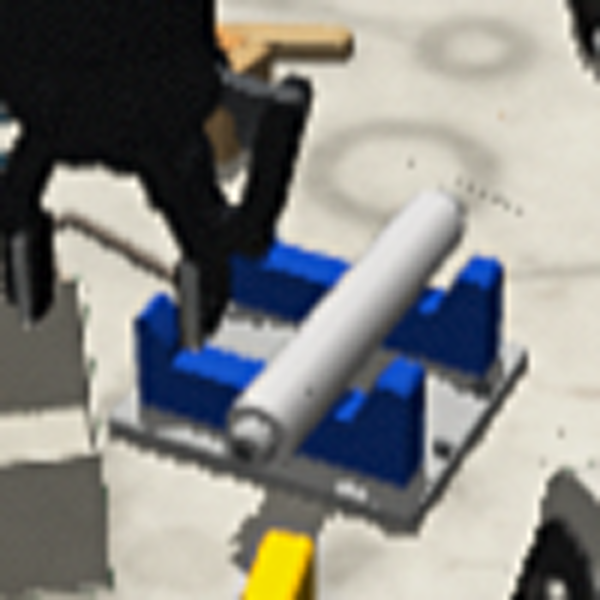

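View pics/t9.png

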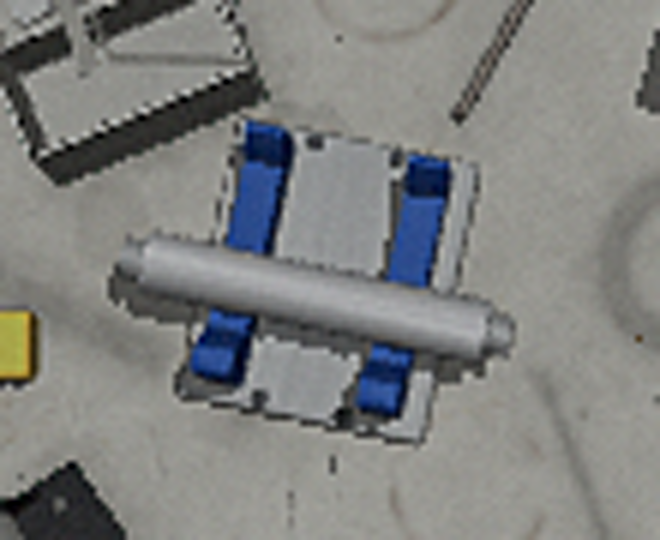

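View pics/s9f.png

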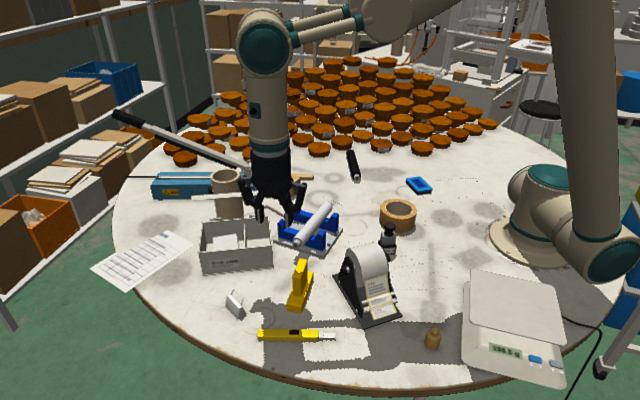

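Run:
```python
from h import *
U=lambda p:(np.array(p,float)+.5)/6-.5+np.array([240,150])
V=np.array([.5743,.115]);th=np.radians(-13.1);ey=np.array([-np.sin(th),np.cos(th)]);ex=np.array([np.cos(th),np.sin(th)])
for nm,p in (("ends",[[118,258],[514,333]]),("shoulders",[[147,264],[487,328]]),("upper edge",[[155,236],[490,303]]),("lower edge",[[148,290],[480,357]])):
    w=plane("top",U(p),.0495)[:,:2]-V; print(nm,(w@ey*1000).round(1),(w@ex*1000).round(1),"mid",((w@ey).mean()*1000).round(1))
# bearers relative: blue centre lines near the fence foot
w=plane("top",U([[257,165],[429,197]]),.04)[:,:2]-V;print("fencefoot",(w@ey*1000).round(1),(w@ex*1000).round(1))
print(plane("side",(np.array([[250,435.],[452,205]])+.5)/6-.5+[255,170],.0495)[:,:2]-V)
```

```text
ends [ 101.7 -101.9] [0.2 3.5] mid -0.1
shoulders [ 86.7 -88.1] [0.2 3.2] mid -0.7
upper edge [ 85.9 -87. ] [15.  15.9] mid -0.5
lower edge [ 83.2 -87.7] [-12.6 -11.8] mid -2.2
fencefoot [ 44.8 -44.8] [62.4 64. ]
[[ 0.02414549  0.08618509]
 [-0.02465809 -0.09853909]]
```

>>> drive_tool:
  targets: [0,0,0.6,5,-15,10,0.6,0,0,0,5,-22,10,0.6,0,0,0,5,-22,10,0.6,0,0,0,0,0,10,0.6,0,0,0,0,0,10,0.6,0,0,0,0,0,0,0.6,0,0,0,0,0,0,0.6]

```text
clock: 14.45
position: [0.5592, 0.3179, 0.1237]
ee_rot: [0.0, 0.718, 0.696, 0.0]
contact_force: [0.4, 0.3, -1.2]
width: 0.0513
```

```bash
python3 d.py 558 319.5 36 -1.4
python3 - <<'E'
from h import *
b=get_image("side"); crop(b,255,220,355,320,6,"pics/s10.png")
E
```

```text
pos [559.2 317.9 123.7] yawy -1.76 shift [ 1.6 -1.3 87.7] turn [ 0.04 -0.01 -0.36] w 51.3 F [ 0.4  0.3 -1.2] t 14.45 q [ 0.41  0.45  1.51 -0.    1.18  0.44]
```

View pics/s10.png

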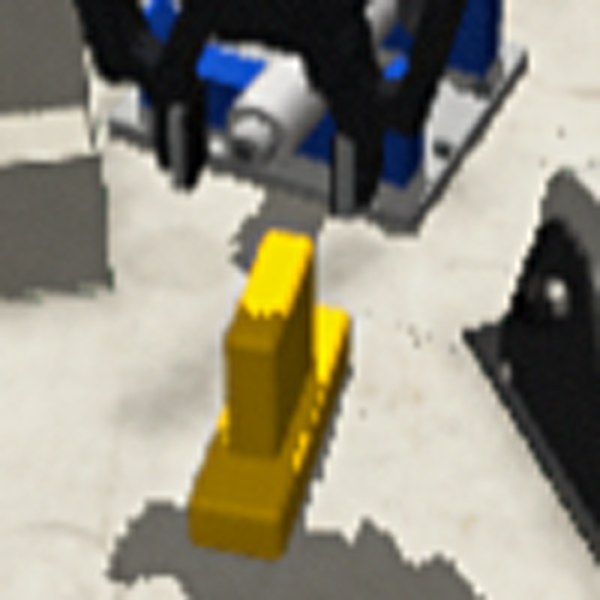

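>>> drive_tool:
  targets: [0,0,-0.4,1.6,-1.3,15,0.6,0,0,0,0,0,20,0.6,0,0,0,0,0,20,0.6,0,0,0,0,0,17,0.6,0,0,0,0,0,10,0.6,0,0,0,0,0,5,0.6,0,0,0,0,0,0,0.6,0,0,0,0,0,0,0.6]
  grip_force: 40

```text
clock: 15.5
position: [0.5576, 0.3199, 0.0373]
ee_rot: [0.0, 0.715, 0.699, 0.001]
contact_force: [1.0, -0.1, 0.0]
width: 0.051
```

```bash
python3 d.py 558 319.5 36 -1.4
python3 - <<'E'
from h import *
b=get_image("side"); crop(b,255,220,355,320,6,"pics/s11.png")
E
```

```text
pos [557.6 319.9  37.3] yawy -1.31 shift [-0.4  0.4  1.3] turn [ 0.07 -0.04  0.09] w 51.0 F [ 1.  -0.1  0. ] t 15.5 q [0.41 0.53 1.62 0.   1.   0.44]
```

View pics/s11.png

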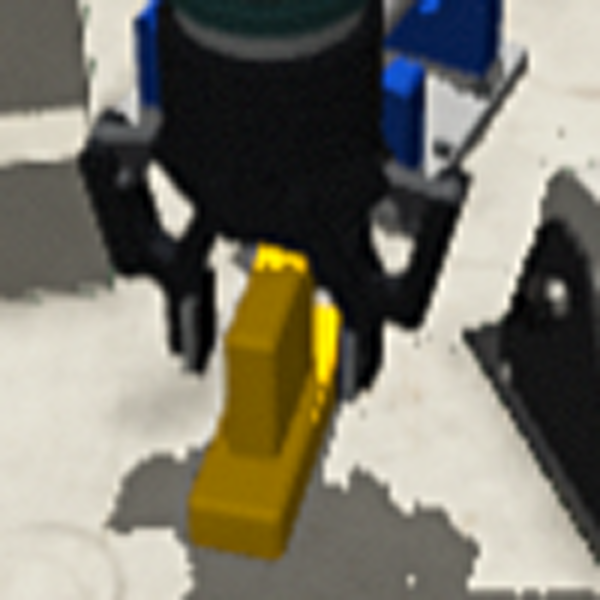

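>>> drive_tool:
  targets: [0,0,0,0,0,0,0.45,0,0,0,0,0,0,0.35,0,0,0,0,0,0,0.25,0,0,0,0,0,0,0.15,0,0,0,0,0,0,0.1,0,0,0,0,0,0,0.1,0,0,0,0,0,0,0.1,0,0,0,0,0,0,0.1]
  grip_force: 50

```text
clock: 16.55
position: [0.5574, 0.3198, 0.0368]
ee_rot: [0.0, 0.715, 0.699, 0.0]
contact_force: [1.4, -0.1, 0.8]
width: 0.0195
```

>>> drive_tool:
  targets: [0,0,0,0,0,-5,0.1,0,0,0,0,0,-10,0.1,0,0,0,0,0,-20,0.1,0,0,0,0,0,-25,0.1,0,0,0,0,0,-25,0.1,0,0,0,0,0,-15,0.1,0,0,0,0,0,0,0.1,0,0,0,0,0,0,0.1]

```text
clock: 17.55
position: [0.5563, 0.3194, 0.1357]
ee_rot: [-0.0, 0.715, 0.699, -0.001]
contact_force: [-0.1, -0.1, -2.4]
width: 0.0193
```

```bash
python3 d.py 613.8 105.8 137 -13.1
python3 - <<'E'
from h import *
a=get_image("top");b=get_image("side"); crop(b,255,170,355,320,5,"pics/s12.png");crop(a,190,150,300,240,6,"pics/t12.png")
E
```

```text
pos [556.3 319.4 135.7] yawy -1.31 shift [-212.2   62.4   -1.3] turn [-0.1   0.05 11.79] w 19.3 F [-0.1 -0.1 -2.4] t 17.55 q [0.41 0.44 1.5  0.   1.21 0.44]
```

View pics/s12.png

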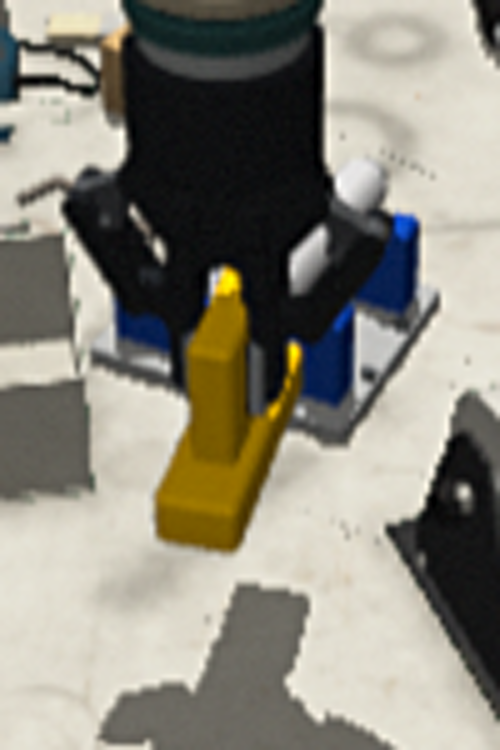

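View pics/t12.png

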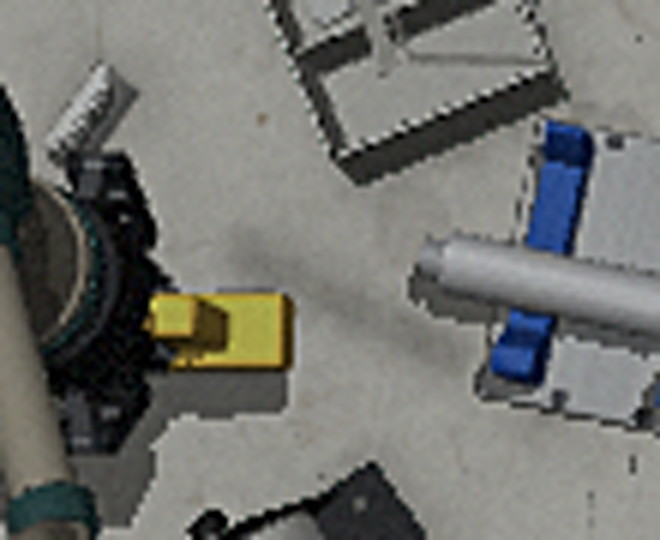

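Run:
```python
from h import *
U=lambda p:(np.array(p,float)+.5)/6-.5+np.array([190,150])
print(plane("top",U([[289,294],[288,366],[190,294],[190,366]]),.125)*1000, plane("top",U([[196,294],[196,337]]),.183)*1000)
V=lambda p:(np.array(p,float)+.5)/5-.5+np.array([255,170])
print(plane("side",V([[158,497],[238,510]]),.125)*1000)
```

```text
[[570.89499117 260.71883012 125.        ]
 [536.88479105 260.97584141 125.        ]
 [572.04208391 307.46203823 125.        ]
 [537.99586919 307.06116472 125.        ]] [[564.25936138 287.99955866 183.        ]
 [545.01740818 287.77896229 183.        ]]
[[571.25826725 373.67411377 125.        ]
 [538.47802106 373.52767876 125.        ]]
```

>>> drive_tool:
  targets: [0,0,5.8,0,0,0,0.1,0,0,6,0,0,0,0.1,0,0,0,-20,7,0,0.1,0,0,0,-30,10,0,0.1,0,0,0,-30,4,0,0.1,0,0,0,-30,0,0,0.1,0,0,0,-30,0,0,0.1,0,0,0,-30,0,0,0.1,0,0,0,-20,0,0,0.1,0,0,0,-10,0,0,0.1,0,0,0,0,0,0,0.1,0,0,0,0,0,0,0.1]

```text
clock: 19.15
position: [0.5325, 0.1208, 0.1367]
ee_rot: [-0.0, 0.783, 0.622, 0.0]
contact_force: [0.9, -0.1, -2.1]
width: 0.0193
```

```bash
python3 d.py 613.8 105.8 137 -13.1
```

```text
pos [532.5 120.8 136.7] yawy -13.08 shift [ 3.8 82.6 -0.3] turn [ 0.02 -0.04  0.02] w 19.3 F [ 0.9 -0.1 -2.1] t 19.15 q [0.1  0.3  1.72 0.   1.12 0.32]
```

>>> drive_tool:
  targets: [0,0,0,5.2,10,0,0.1,0,0,0,0,20,0,0.1,0,0,0,0,25,0,0.1,0,0,0,0,20,0,0.1,0,0,0,0,7.2,0,0.1,0,0,0,0,0,10,0.1,0,0,0,0,0,15,0.1,0,0,0,0,0,15,0.1,0,0,0,0,0,5,0.1,0,0,0,0,0,0,0.1,0,0,0,0,0,0,0.1]

```text
clock: 20.52
position: [0.6138, 0.1066, 0.0921]
ee_rot: [0.0, 0.783, 0.622, 0.0]
contact_force: [-0.1, 0.3, -0.4]
width: 0.019
```

```bash
python3 d.py 613.6 107.4 77 -13.1
python3 - <<'E'
from h import *
a=get_image("top");b=get_image("side"); crop(b,255,170,355,270,6,"pics/s13.png");crop(a,240,150,350,240,6,"pics/t13.png")
E
```

```text
pos [613.8 106.6  92.1] yawy -13.11 shift [ 0.7 -0.4 15.1] turn [ 0.06 -0.02 -0.01] w 19.0 F [-0.1  0.3 -0.4] t 20.525 q [0.06 0.45 1.6  0.   1.09 0.29]
```

View pics/s13.png

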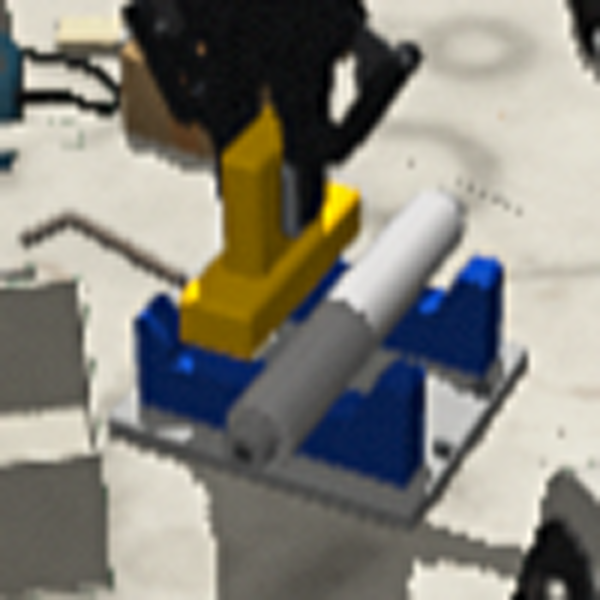

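View pics/t13.png

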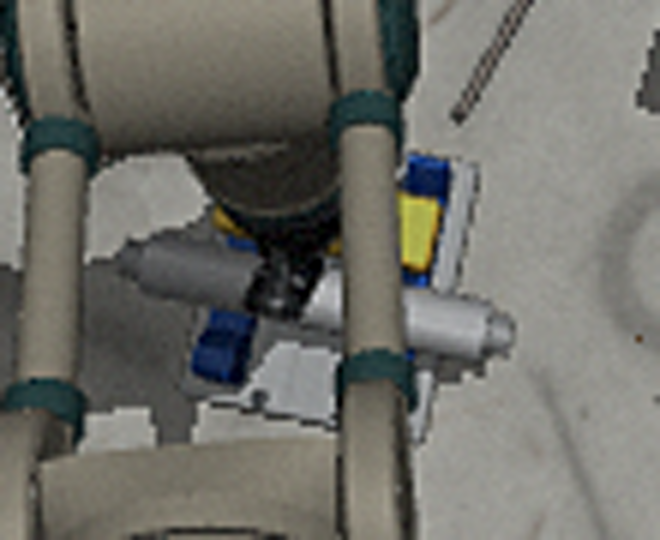

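>>> drive_tool:
  targets: [0,0,0,0.7,-0.4,4,0.1,0,0,0,0,0,4,0.1,0,0,0,0,0,3,0.1,0,0,0,0,0,0,0.1,0,0,0,0,0,0,0.1]

```text
clock: 21.25
position: [0.6132, 0.1073, 0.0806]
ee_rot: [-0.0, 0.783, 0.622, 0.0]
contact_force: [0.7, 0.2, -2.5]
width: 0.0195
```

>>> drive_tool:
  targets: [0,0,0,0,0,1.5,0.1,0,0,0,0,0,1.5,0.1,0,0,0,0,0,0,0.1,0,0,0,0,0,0,0.1]

```text
clock: 21.75
position: [0.6132, 0.1073, 0.0776]
ee_rot: [-0.0, 0.783, 0.622, 0.0]
contact_force: [-0.1, -0.5, -1.5]
width: 0.0196
```

```bash
python3 d.py 613.6 107.4 77 -13.1
python3 - <<'E'
from h import *
b=get_image("side"); crop(b,255,170,355,270,6,"pics/s14.png")
E
```

```text
pos [613.2 107.3  77.6] yawy -13.11 shift [0.1 0.4 0.6] turn [ 0.   -0.01 -0.01] w 19.6 F [-0.1 -0.5 -1.5] t 21.75 q [0.06 0.46 1.62 0.   1.06 0.29]
```

View pics/s14.png

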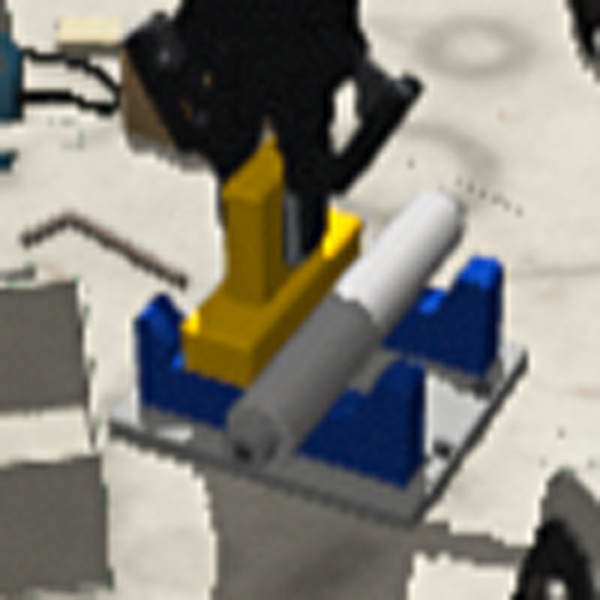

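Down another 1.5 mm, watching for contact.

>>> drive_tool:
  targets: [0,0,0,0,0,0.8,0.1,0,0,0,0,0,0.7,0.1,0,0,0,0,0,0,0.1]

```text
clock: 22.18
position: [0.6133, 0.1075, 0.0768]
ee_rot: [0.0, 0.783, 0.622, 0.0]
contact_force: [-0.6, 1.0, 5.1]
width: 0.0193
```

Contact at the expected height (76.8 mm), so release slowly.

>>> drive_tool:
  targets: [0,0,0,0,0,0,0.23,0,0,0,0,0,0,0.26,0,0,0,0,0,0,0.3,0,0,0,0,0,0,0.36,0,0,0,0,0,0,0.42,0,0,0,0,0,0,0.5,0,0,0,0,0,0,0.5,0,0,0,0,0,0,0.5]

```text
clock: 23.18
position: [0.6132, 0.1074, 0.0762]
ee_rot: [0.0, 0.783, 0.622, 0.0]
contact_force: [0.2, 1.0, 0.2]
width: 0.0426
```

```bash
python3 d.py 613.6 107.4 77 -13.1
python3 - <<'E'
from h import *
b=get_image("side"); crop(b,255,170,355,270,6,"pics/s15.png")
E
```

```text
pos [613.2 107.4  76.2] yawy -13.11 shift [ 0.1  0.4 -0.8] turn [ 0.01 -0.   -0.01] w 42.6 F [0.2 1.  0.2] t 23.175 q [0.06 0.46 1.62 0.   1.06 0.29]
```

View pics/s15.png

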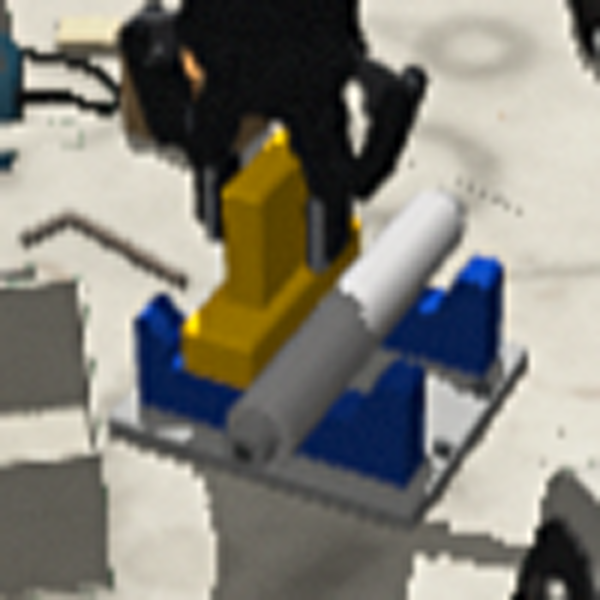

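Released; rise straight up, then move away sideways to open the top view.

>>> drive_tool:
  targets: [0,0,0,0,0,-6,0.5,0,0,0,0,0,-12,0.5,0,0,0,0,0,-20,0.5,0,0,0,0,0,-30,0.5,0,0,0,0,0,-30,0.5,0,0,0,0,0,-20,0.5,0,0,0,40,-20,0,0.5,0,0,0,50,-30,0,0.5,0,0,0,50,-30,0,0.5,0,0,0,40,-20,0,0.5,0,0,0,0,0,0,0.5,0,0,0,0,0,0,0.5]

```text
clock: 24.72
position: [0.5567, 0.305, 0.1948]
ee_rot: [0.001, 0.783, 0.622, 0.0]
contact_force: [0.3, 0.8, 0.4]
width: 0.0428
```

```bash
python3 d.py 613.6 107.4 77 -13.1
python3 - <<'E'
from h import *
a=get_image("top");b=get_image("side"); crop(b,255,130,385,260,4.5,"pics/s16.png");crop(a,240,130,470,240,3.4,"pics/t16.png");crop(a,255,155,335,220,9,"pics/t16z.png")
cv2.imwrite("pics/t16f.png",a[:,:,::-1])
E
```

```text
pos [556.7 305.  194.8] yawy -13.08 shift [-179.6  100.   117.9] turn [0.06 0.01 0.02] w 42.8 F [0.3 0.8 0.4] t 24.725 q [ 0.39  0.39  1.43 -0.    1.32  0.62]
```

View pics/s16.png

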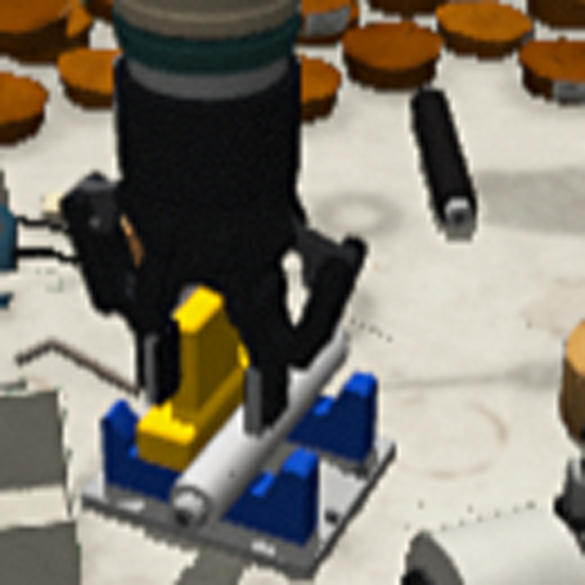

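View pics/t16.png

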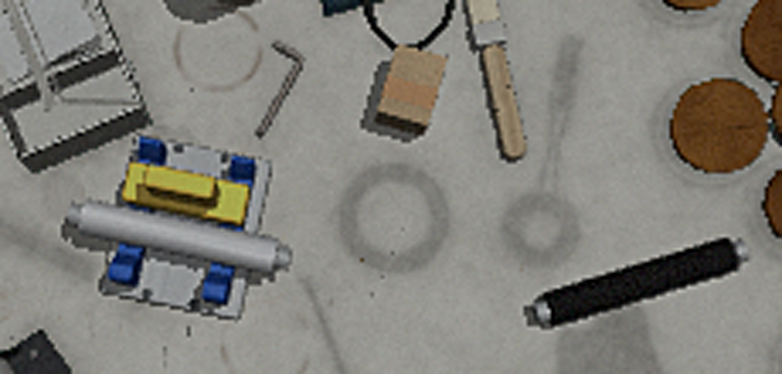

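View pics/t16z.png

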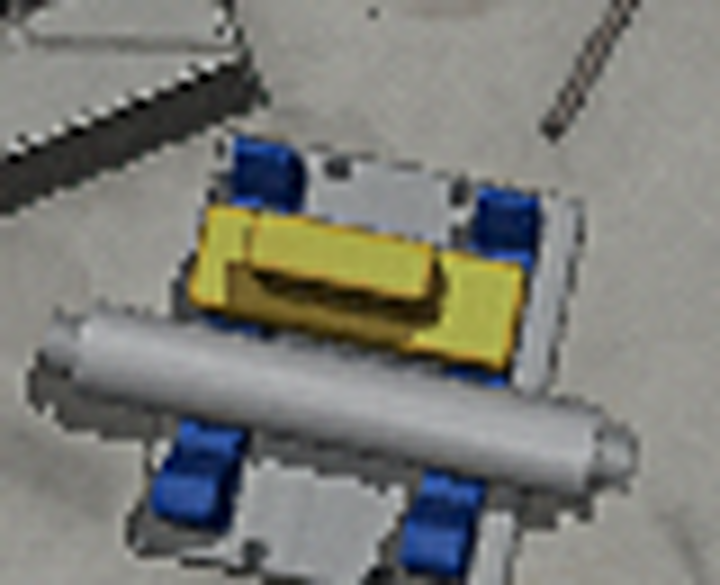

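Run:
```python
from h import *
U=lambda p:(np.array(p,float)+.5)/9-.5+np.array([255,155])
V=np.array([.5743,.115]);th=np.radians(-13.1);ey=np.array([-np.sin(th),np.cos(th)]);ex=np.array([np.cos(th),np.sin(th)])
w=plane("top",U([[208,207],[525,265],[505,370],[190,303]]),.066)[:,:2]-V
print("foot y",(w@ey*1000).round(1),"x",(w@ex*1000).round(1),"mid",((w@ey).mean()*1000).round(1),((w@ex).mean()*1000).round(1))
w=plane("top",U([[45,345],[635,450]]),.0495)[:,:2]-V; print("shaft ends",(w@ey*1000).round(1),(w@ex*1000).round(1))
a=cv2.imread("pics/top0.png").astype(int);b=cv2.imread("pics/t16f.png").astype(int)
d=np.abs(a-b).max(2); print("roller diff",d[192:224,404:465].max(),d[214:230,393:404].max(),"carton",d[135:175,343:375].max())
```

```text
foot y [ 54.2 -53.3 -54.2  53. ] x [54.1 56.4 20.6 21.4] mid -0.1 38.1
shaft ends [ 100.6 -101.1] [-0.5  5. ]
roller diff 34 67 carton 17
```

```bash
python3 - <<'E'
import cv2,numpy as np
for f in("pics/top0.png","pics/t16f.png"):
    H=cv2.cvtColor(cv2.imread(f),cv2.COLOR_BGR2HSV); m=(H[...,2]<60).astype(np.uint8); z=np.zeros_like(m); z[195:229,399:465]=m[195:229,399:465]
    c=max(cv2.findContours(z,0,1)[0],key=cv2.contourArea); print(cv2.minAreaRect(c))
E
python3 -c "
from rig import *
print(get_state()['clock']); print(sign_off())"
```

```text
((428.151123046875, 212.4785919189453), (10.639974594116211, 58.92136764526367), 72.47443389892578)
((428.1926574707031, 212.6422119140625), (10.536090850830078, 59.00210189819336), 73.3007583618164)
24.825
the job is handed in; nothing more can be done
None
```

The shaft lies in both V-notches and the chock stands upright, handle up, on the ledges between the shaft and the fence. I handed the job in at about 25 s of the 61 s allowed, with the gripper well clear; sign-off reports no verdict.

**Shaft:** I placed it first, gripping it 12 mm off-centre to keep the fingers away from the roller's end. In the last top view its ends measure +100.6 and −101.1 mm along the cradle, so it is centred to within about 1 mm.

**Chock:** It touched down at the height expected for lying flat on the ledges. Its centre is 0.1 mm from mid-cradle lengthwise. Across, it measures 38 mm from the V against a nominal 40 mm, with its foot between about 21 and 55 mm. That leaves clear space to both the shaft and the fence.

**Roller and carton:** The carton's picture is unchanged. The roller's centre is within 0.2 pixel of where it was, about half a millimetre. Its fitted angle differs by 0.8°, which I put down to the shaft's shadow no longer falling beside it.

**Disagreements:**
- The shaft's far end reads 5 mm toward the fence in the top view, while its near end reads −0.5 mm. The shaft is visibly seated in both notches, so I put this down to a small error in my yaw estimate and in picking pixels.
- The side view put the chock, before I gripped it, about 4 mm farther along y than the top view. I gripped between the two and corrected the placement from pictures taken after lifting.

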